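# Close the dust extractor's filter cover and lock its quarter-turn stud

### The arm

A 6-joint arm with a two-finger parallel gripper is mounted at the origin on a cart in front of the work surface, level with it; the furniture and walls round the work are solid. World frame = base frame: x ahead of the robot, y to its left, z up, the work surface at z = 0. Lengths are in mm, angles in rad, forces in N, time in s.
With the tool pointing down it reaches from about 275 to 1000 mm from the base axis. Payload 8.4 kg.
Tool frame: the origin (TCP) lies midway between the tips of the shut fingers; the grasp point (between the pads) lies 19 mm behind it; z points along the fingers, y is the line along which they close (so a half turn about z gives the same grasp; the last joint's range is limited). The gripper opens to 85 mm and grips with 20 to 120 N. Pads are 22 mm wide; open, the fingers measure 114 mm over their backs; the gripper's body (76 mm by 85 mm) begins 54 mm behind the grasp point. The pads swing forward as they close: fully open they stand 13 mm farther back than shut.
Start: joints at [-1.203, 0.353, 1.633, -0, 1.155, -0.002], TCP at [225.892, -582.753, 231.281] pointing down, gripper open.
Joint ranges: [-2.63, 2.63], [-0.92, 2.1], [0.06, 2.66], [-1.3, 4.44], [0, 2.69], [-3.02, 3.02]. Speed limits (rad/s): [2.22, 2.22, 2.79, 3.14, 3.14, 3.14].

### API

Orientations are given as [roll, pitch, yaw] about the fixed x, y, z axes, in that order (R = Rz(yaw) Ry(pitch) Rx(roll)).
In Python, from rig import telemetry, optics, r gives the robot as it stands.
- The arm moves only by the tool play_rows, never from a script. Its arguments are lists of equal length, an entry for each row: "dp": the shift along the tool's x, y, z in units of 40 mm (1.0 is 40 mm), a list of three; "rot": the turn, a rotation vector about the tool's x, y, z in units of 6 degrees (1.0 is 6 degrees), a list of three. In form: {"dp": [[tx, ty, tz], ...], "rot": [[ax, ay, az], ...]}. A call has 1 to 5 rows; each row is the pose to reach, as a shift and turn from the pose commanded when the call began, along the tool's axes at that moment; what a row does not reach only later rows make up. A row lasts 1/12 s, in which the tool goes at most 41.7 mm and 7.16 degrees, less where a joint would pass 70% of its speed; a pose out of reach is approached as far as the arm can. A call with a gripper value outside its range is refused whole. "fingers" is the opening, from 0 (shut) to 1 (fully open), set as the call begins (left out, the last holds). The fingers move at their own pace and stop on an object; "grip_force" is the grip in N (left out, the last holds). Time passes only in rows, so rows that repeat a pose let the fingers close. It gives the time, the measured TCP pose, the force, the opening and the grip force at its end, in the units of the state.
- telemetry.sense(): the state, without advancing time (a new reading comes with each control period).
- optics.grab_frame(name): name is "side" or "top"; returns a dict with "color" (384x512x3 uint8, red, green, blue), "mtx" (3x3 intrinsics, pixels), "R" (3x3) and "t" (3): a world point X has camera coordinates R X + t. Camera axes: x right, y down, z forward; pixel columns grow to the right and rows downward; lengths in mm; the calibration is good to about 2 mm. A picture is of the moment at which its call begins. There is no depth.
- r.sign_off(): hands the job in; it is judged then, once.
The state is a dict: "clock": time; "qpos": joint angles; "qvel": joint speeds; "joint_efforts": joint torques, N m; "eef_pos": TCP position; "tcp_rot": TCP orientation; "contact_force": force on the tool from outside, world axes, zero at the start; "wrist_torque": the same for the moment, N m; "opening": opening from 0.0 (shut) to 1.0 (fully open); "grasp_force": force on a finger pad.
Only numpy, scipy, OpenCV 4.12 (cv2) and the standard library are available. Lean on these libraries where they do the work, as an engineer would, in place of code of your own. Each camera call takes 0.05 s, during which the arm holds its last target. There are 200 camera calls.

### The job

The filter of the bench dust extractor has just been cleaned. Swing its cover fully shut, then push the sprung stud on the cover in and turn it clockwise a quarter turn until it locks, and let go of it. Leave the air tool, the bone and the vial beside the extractor where they are.

Things in the scene. Friction and masses are not known exactly. Their poses are not given: they have to be found in the camera images.
- dust_extractor: grey sheet-metal box with louvres on its front and a round hose spigot on its right side, fixed to the bench; 200 mm deep (x) by 230 mm wide (y), rim 110 mm above the bench. Origin: centre of its underside, on the bench. x points from the front (robot side) to the back, y to the left, z up.
- cover (a joint): opening angle of the extractor's flat grey sheet-metal cover, rad: 0 shut, grows as its front edge rises, up to 1.3. Friction hinge along the extractor's y axis at the back: it stays at any angle; 2 to 4 N down near the front edge swings it. The cover spans 4 to 210 mm from the hinge line, 238 mm wide, top face 4 mm above the hinge line (114 mm above the bench when shut).
- cover_hinge (a point): fixed point at the middle of the hinge line, at [0.104, 0, 0.110] in the extractor's frame; axes as the extractor's
- cover_front (a point): point on the top face of the cover, in the middle of its width, 195 mm from the hinge line and 15 mm behind the front edge; axes fixed to the cover: x towards the hinge, y to the left, z out of the top face. The top face is free to push on 30 mm and more to either side of this point.
- stud_head (a point): centre of the top of the stud's black wing, an upright blade 38 mm long, 11 mm thick, 24 mm high on a round hub 29 mm across, 7 mm thick. Stud out, this point is 50.5 mm above the cover's top face and the hub's underside 19.5 mm; pushing the stud in lowers both. Axes turn with the stud: x along the blade, y across its thickness, z up out of the cover.
- stud_press (a joint): how far the stud is pushed into the cover, m: 0 sprung fully out, 0.014 at its stop; locked it rests at about 0.0095. Spring: about 3 N at the start, 14 N at the stop.
- stud_turn (a joint): turn of the stud, rad: 0 blade front to back (free), 1.57 blade parallel to the front edge (stop); grows clockwise from above. A cross pin in a slot stops it turning until pushed in; with the cover shut hold it 12 to 13.5 mm in while turning. By 75 degrees or more the pin has crossed a ridge; let go, the spring draws it into the notch (78 to 90 degrees), where it stays locked.
- air_scribe: pen-like air tool, 177 mm long, 17 mm thick, lying loose in front of the extractor; origin under its centre
- toe_bone: small fossil toe bone, 67 x 82 x 30 mm, lying loose in front of the extractor, to the left; origin under its centre
- vial: clear specimen vial with a white cap, 34 mm across, 68 mm high, standing loose to the left of the extractor; origin: centre of its underside
- stud_foot (a point): point fixed on the cover's top face where the stud's axis passes: mid-width, 174 mm from the hinge line, 36 mm behind the front edge; axes as cover_front. Round it on the cover lies a steel grommet 40 mm across, 5 mm high; the stud's shaft is 8 mm across.

How it is judged:
By the outcome, as a careful person would: the job done as asked, in the order asked, and still so for the second after the job is handed in, with the robot touching nothing.
It also fails if it takes over 48 s, if anything falls off the work surface, if the arm or the gripper's body presses on something with over 40 N, if the wrist force passes 120 N, or if a joint passes its speed limit or range.

## Working session

There is one attempt and no reset: what is moved stays moved. The work goes in short steps, Python scripts to look and compute and a tool call to move; the robot and the scene stay as the last step left them, time stands still between calls to the robot, and variables do not carry over. Pictures are saved under pics/ and viewed, at most 10 in all, crops included, and the job is handed in when it is done.

Besides the shell and the picture viewer there is one more tool, called after ">>>" as name(argument=value, ...) on one line, values as JSON. play_rows: Moves the arm, as the interface text tells. Its arguments: {"type":"object","properties":{"dp":{"type":"array"},"rot":{"type":"array"},"fingers":{"type":"number"},"grip_force":{"type":"number"}},"required":["dp","rot"]}

```bash
mkdir -p pics; cat > h.py <<'E'
import numpy as np,cv2
from rig import telemetry,optics,r
def grab(n,f=None):
    d=optics.grab_frame(n)
    if f: cv2.imwrite('pics/'+f,d['color'][:,:,::-1])
    return d
def ray(d,u,v):
    R=np.array(d['R']);t=np.array(d['t']).ravel()
    c=-R.T@t; w=R.T@np.linalg.solve(np.array(d['mtx']),[u,v,1.]); return c,w/np.linalg.norm(w)
def plane(d,u,v,z):
    c,w=ray(d,u,v); return c+w*(z-c[2])/w[2]
def tri(a,pa,b,pb):
    A=0;B=0;rs=[ray(a,*pa),ray(b,*pb)]
    for c,w in rs:
        P=np.eye(3)-np.outer(w,w);A=A+P;B=B+P@c
    X=np.linalg.solve(A,B); return X,[np.linalg.norm((np.eye(3)-np.outer(w,w))@(X-c)) for c,w in rs]
def proj(d,X):
    p=np.array(d['mtx'])@(np.array(d['R'])@np.array(X,float)+np.array(d['t']).ravel());return p[:2]/p[2]
E
python3 - <<'E'
from h import *
import pickle
a=grab('side');b=grab('top')
pickle.dump((a,b),open('f0.pkl','wb'))
for d,n in((a,'side'),(b,'top')):
    cv2.imwrite(f'pics/{n}0.png',cv2.resize(d['color'][:,:,::-1],(800,600),interpolation=cv2.INTER_CUBIC))
    print(n,ray(d,256,192))
print(telemetry.sense())
E
```

```text
side (array([ 617.19196022, 1009.09601902,  568.34927305]), array([-0.06201039, -0.86499488, -0.49793431]))
top (array([469.80093913, 211.39319995, 948.96453829]), array([ 0.10562615, -0.00337374, -0.99440019]))
{'clock': 0.1, 'qpos': array([-1.20342328e+00,  3.53567032e-01,  1.63403236e+00,  4.40286595e-06,
        1.15521583e+00, -2.42187763e-03]), 'qvel': array([ 0.0013167 , -0.00209668, -0.00175409, -0.00171681, -0.00033186,
        0.00051584]), 'joint_efforts': array([ 1.32182482e-03, -6.06355548e+01, -3.42818499e+01,  5.22542905e-05,
        3.86002226e-03, -6.19543712e-06]), 'eef_pos': array([ 225.72934614, -582.367338  ,  230.6558935 ]), 'tcp_rot': array([-3.14037010e+00, -6.98682329e-06,  3.69793136e-01]), 'contact_force': array([-0.12487844, -0.70293294,  0.58161016]), 'wrist_torque': array([ 0.04369913,  0.00821764, -0.04620925]), 'grasp_force': 0.0, 'opening': 1.006054001239915}
```

View pics/side0.png

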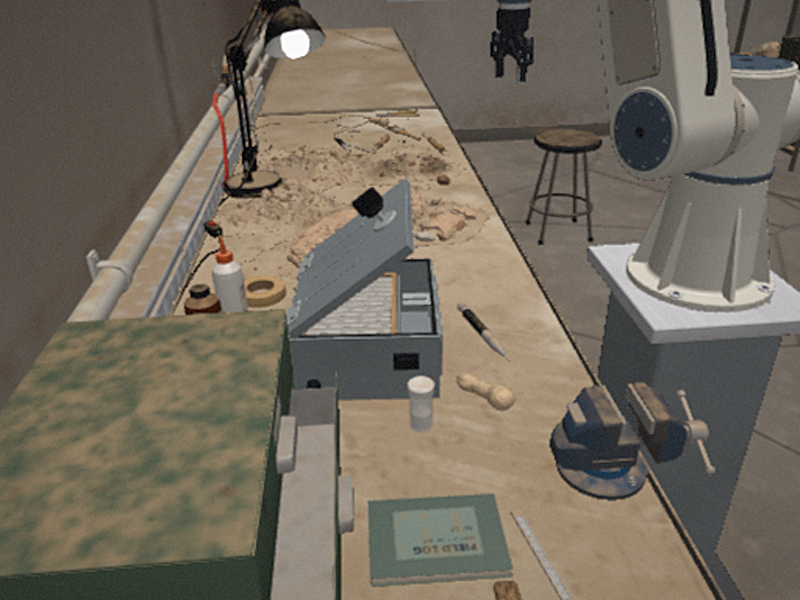

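View pics/top0.png

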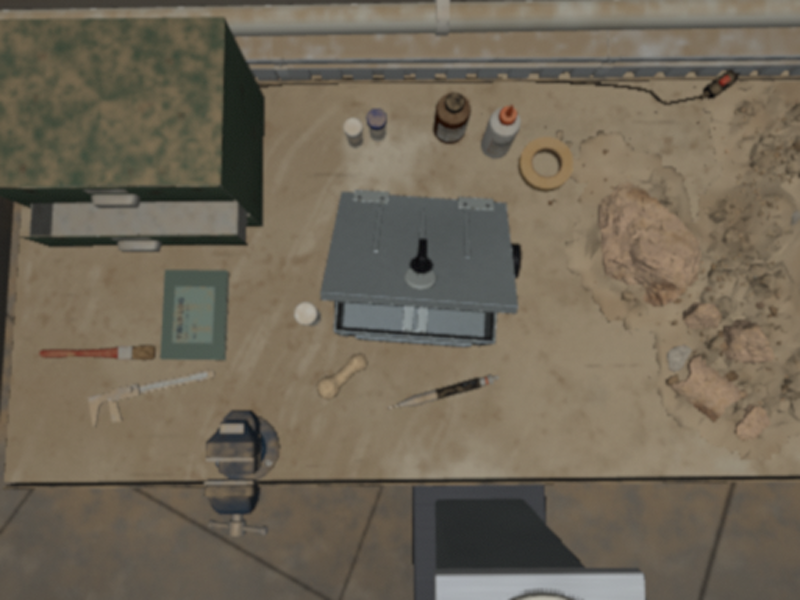

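The side view (800×600 scale) shows the cover open roughly 40°, with its front corners at about (412,253) and (407,182). The top view shows those corners at (324,303) and (516,310), and the rim front corners at about (337,333) and (494,343). The scribe and bone lie in front, and the vial stands to the left.

```bash
python3 - <<'E'
from h import *
import pickle
a,b=pickle.load(open('f0.pkl','rb'))
s=.64
P=lambda u,v:(u*s,v*s)
print('front rim',plane(b,*P(337,333),110),plane(b,*P(494,343),110))
print('back edge',plane(b,*P(342,194),112),plane(b,*P(508,203),112))
print('frontL',tri(b,P(324,303),a,P(412,253)))
print('frontR',tri(b,P(516,309),a,P(407,182)))
print('studtop',tri(b,P(422,250),a,P(368,200)))
print('side rim front left',plane(a,*P(439,335),110),'bottom',plane(a,*P(438,397),0),'backbottom',plane(a,*P(291,397),0))
print('vial',plane(b,*P(306,314),68),plane(a,*P(422,425),0))
print('bone',plane(b,*P(343,376),15),'scribe',plane(b,*P(390,408),8),plane(b,*P(494,378),8))
for n,d,(x0,y0,x1,y1) in(('t',b,(200,110,345,270)),('s',a,(180,110,350,280))):
    c=d['color'][y0:y1,x0:x1,::-1]; k=4.6 if n=='t' else 3.5
    cv2.imwrite(f'pics/{n}1.png',cv2.resize(c,None,fx=3.5,fy=3.5,interpolation=cv2.INTER_CUBIC))
t=cv2.imread('pics/t1.png');q=cv2.imread('pics/s1.png');
H=600;im=np.zeros((H,t.shape[1]+q.shape[1],3),np.uint8);im[:t.shape[0],:t.shape[1]]=t;im[:min(H,q.shape[0]),t.shape[1]:]=q[:H]
im=im[:,:];print(im.shape);im=cv2.resize(im,(800,int(800*600/im.shape[1])));cv2.imwrite('pics/c1.png',im)
E
```

```text
front rim [513.09736427 297.74596996 110.        ] [496.83645898  77.16618482 110.        ]
back edge [713.37067846 290.62895457 112.        ] [697.5167768   51.62448283 112.        ]
frontL (array([547.2591198 , 301.49053182, 224.69637128]), [np.float64(3.2768259062398566), np.float64(3.2768259062397274)])
frontR (array([534.13616611,  68.78253288, 231.50593485]), [np.float64(0.5021997667389554), np.float64(0.5021997667390831)])
studtop (array([600.48316038, 182.52248818, 250.56629827]), [np.float64(3.056118721877095), np.float64(3.05611872187704)])
side rim front left [517.96501525 308.87937241 110.        ] bottom [516.8730057 296.521302    0.       ] backbottom [720.30438544 273.84090199   0.        ]
vial [543.91042028 348.13226461  68.        ] [545.44710549 351.97708614   0.        ]
bone [451.09415278 298.09151974  15.        ] scribe [400.85301583 225.54356829   8.        ] [445.51014386  62.40116371   8.        ]
(600, 1103, 3)
```

View pics/c1.png

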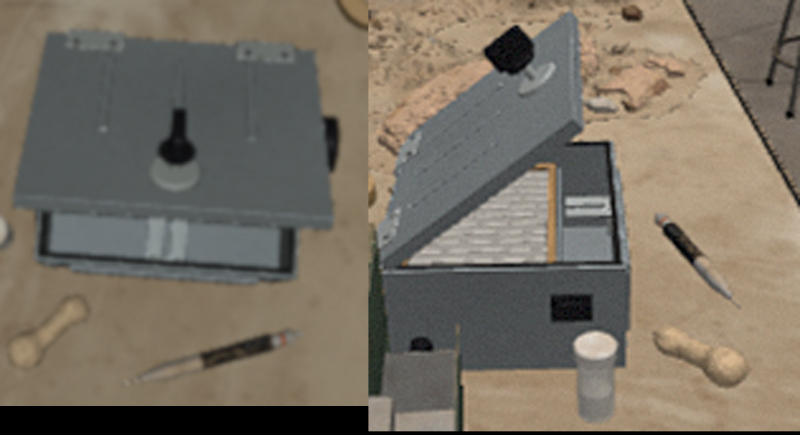

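```bash
cat >> h.py <<'E'
from scipy.spatial.transform import Rotation as Ro
def plan(p0,r0,p1,r1,n):
    "n calls from pose 0 to pose 1 (roll,pitch,yaw): end offset of every call in its own start axes"
    A=Ro.from_euler('xyz',r0);B=Ro.from_euler('xyz',r1);p0=np.array(p0,float);p1=np.array(p1,float)
    rv=(A.inv()*B).as_rotvec()
    for i in range(n):
        S=A*Ro.from_rotvec(rv*i/n)
        print('dp',np.round(S.inv().apply((p1-p0)/n)/40,3),'rot',np.round(np.degrees(rv)/n/6,3))
E
python3 - <<'E'
from h import *
s=telemetry.sense()
plan([225.9,-582.7,231.3],s['tcp_rot'],[548,139,275],[np.pi,0,3.07],5)
E
```

```text
dp [ 2.806 -2.783 -0.215] rot [-1.000e-03 -3.000e-03 -5.157e+00]
dp [ 3.837 -0.944 -0.216] rot [-1.000e-03 -3.000e-03 -5.157e+00]
dp [ 3.777  1.163 -0.218] rot [-1.000e-03 -3.000e-03 -5.157e+00]
dp [ 2.641  2.94  -0.219] rot [-1.000e-03 -3.000e-03 -5.157e+00]
dp [ 0.754  3.879 -0.219] rot [-1.000e-03 -3.000e-03 -5.157e+00]
```

>>> play_rows(dp=[[0.56,-0.56,-0.04],[1.12,-1.11,-0.09],[1.68,-1.67,-0.13],[2.24,-2.23,-0.17],[2.81,-2.78,-0.22]], rot=[[0,0,-1.03],[0,0,-2.06],[0,0,-3.09],[0,0,-4.13],[0,0,-5.16]], fingers=0)

```text
clock: 0.52
eef_pos: [290.6, -436.8, 239.7]
tcp_rot: [-3.141, -0.0, 0.915]
contact_force: [0.6, -0.7, 0.5]
opening: 0.299
grasp_force: 0.0
```

>>> play_rows(dp=[[0.77,-0.19,-0.04],[1.53,-0.38,-0.09],[2.3,-0.57,-0.13],[3.07,-0.76,-0.17],[3.84,-0.94,-0.22]], rot=[[0,0,-1.03],[0,0,-2.06],[0,0,-3.09],[0,0,-4.13],[0,0,-5.16]])

```text
clock: 0.93
eef_pos: [355.1, -292.5, 248.7]
tcp_rot: [-3.141, -0.0, 1.456]
contact_force: [1.2, 0.1, -0.3]
opening: 0.001
grasp_force: 0.0
```

As planned. Continue.

>>> play_rows(dp=[[0.76,0.23,-0.04],[1.51,0.47,-0.09],[2.27,0.7,-0.13],[3.02,0.93,-0.17],[3.78,1.16,-0.22]], rot=[[0,0,-1.03],[0,0,-2.06],[0,0,-3.09],[0,0,-4.13],[0,0,-5.16]])

```text
clock: 1.35
eef_pos: [419.4, -148.0, 257.6]
tcp_rot: [-3.141, -0.0, 1.996]
contact_force: [1.2, 0.1, 1.2]
opening: -0.0
grasp_force: 0.0
```

>>> play_rows(dp=[[0.53,0.59,-0.04],[1.06,1.18,-0.09],[1.58,1.76,-0.13],[2.11,2.35,-0.17],[2.64,2.94,-0.22]], rot=[[0,0,-1.03],[0,0,-2.06],[0,0,-3.09],[0,0,-4.13],[0,0,-5.16]])

```text
clock: 1.77
eef_pos: [483.7, -3.6, 266.3]
tcp_rot: [-3.141, -0.0, 2.537]
contact_force: [0.5, -0.8, 0.1]
opening: -0.004
grasp_force: 0.0
```

>>> play_rows(dp=[[0.19,0.97,-0.06],[0.38,1.94,-0.11],[0.57,2.91,-0.17],[0.75,3.88,-0.22],[0.75,3.88,-0.22]], rot=[[0,0,-1.16],[0,0,-2.32],[0,0,-3.5],[0,0,-4.6],[0,0,-5.16]])

```text
clock: 2.18
eef_pos: [550.3, 144.8, 275.4]
tcp_rot: [3.139, 0.002, 3.081]
contact_force: [-0.4, -0.8, 0.1]
opening: 0.0
grasp_force: 0.0
```

```bash
python3 - <<'E'
from h import *
a=grab('side');b=grab('top')
print({k:v for k,v in telemetry.sense().items() if k in('eef_pos','tcp_rot','qpos','contact_force')})
t=cv2.resize(b['color'][100:290,180:370,::-1],(400,400));q=cv2.resize(a['color'][90:290,160:360,::-1],(400,400))
cv2.imwrite('pics/c2.png',np.hstack([t,q]))
E
```

```text
{'qpos': array([ 2.48483276e-01,  2.21999467e-01,  1.71329301e+00, -1.07148068e-04,
        1.20752848e+00, -1.25567695e+00]), 'eef_pos': array([547.90270982, 140.52979259, 274.59448408]), 'tcp_rot': array([-3.14111678e+00, -1.13680234e-03,  3.07499441e+00]), 'contact_force': array([-0.18933724,  0.11557   ,  0.4133634 ])}
```

View pics/c2.png

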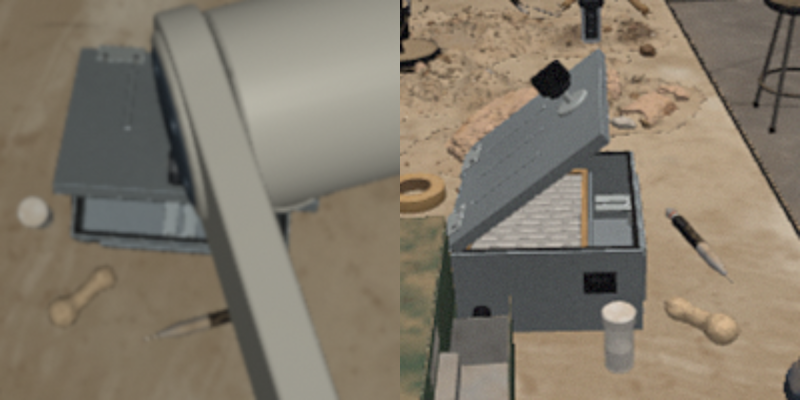

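The side crop shows the shut fingers above the right part of the cover's front (crop 590,40), clear of the stud. The air tool, the bone and the vial have not moved. Next I push the cover down along its arc.

>>> play_rows(dp=[[0,0,0.5],[0,0,0.9],[0.05,0,1.2],[0.12,0,1.45],[0.2,0,1.7]], rot=[[0,0,0],[0,0,0],[0,0,0],[0,0,0],[0,0,0]])

```text
clock: 2.7
eef_pos: [539.6, 138.8, 206.8]
tcp_rot: [-3.141, 0.0, 3.069]
contact_force: [0.1, -0.5, 3.9]
opening: 0.002
grasp_force: 1.2
```

>>> play_rows(dp=[[0.06,0,0.25],[0.12,0,0.5],[0.18,0,0.7],[0.23,0,0.9],[0.28,0,1.1]], rot=[[0,0,0],[0,0,0],[0,0,0],[0,0,0],[0,0,0]])

```text
clock: 3.12
eef_pos: [528.5, 140.5, 162.6]
tcp_rot: [-3.142, -0.0, 3.071]
contact_force: [-0.4, -0.3, 2.5]
opening: -0.005
grasp_force: 1.0
```

>>> play_rows(dp=[[0.1,0,0.25],[0.18,0,0.5],[0.24,0,0.75],[0.28,0,0.95],[0.3,0,1.08]], rot=[[0,0,0],[0,0,0],[0,0,0],[0,0,0],[0,0,0]])

```text
clock: 3.53
eef_pos: [516.0, 141.3, 118.7]
tcp_rot: [-3.141, -0.001, 3.072]
contact_force: [1.0, -1.0, 1.5]
opening: -0.003
grasp_force: 1.0
```

>>> play_rows(dp=[[0,0,0.05],[0,0,0.1],[0,0,0.13],[0,0,0.16],[0,0,0.16]], rot=[[0,0,0],[0,0,0],[0,0,0],[0,0,0],[0,0,0]])

```text
clock: 3.95
eef_pos: [516.9, 141.4, 114.1]
tcp_rot: [3.142, -0.0, 3.072]
contact_force: [-1.0, -1.2, 0.9]
opening: 0.004
grasp_force: 0.9
```

>>> play_rows(dp=[[0,0,0.05],[0,0,0.08],[0,0,0.08]], rot=[[0,0,0],[0,0,0],[0,0,0]])

```text
clock: 4.2
eef_pos: [517.0, 141.4, 113.7]
tcp_rot: [3.141, 0.0, 3.071]
contact_force: [-13.4, -3.5, 37.8]
opening: -0.001
grasp_force: 19.1
```

>>> play_rows(dp=[[0,0,-0.3],[0,0,-1.0],[0,-0.7,-1.8],[0,-1.6,-2.3],[0,-2.5,-2.5]], rot=[[0,0,0],[0,0,0],[0,0,0],[0,0,0],[0,0,0]], fingers=0.5)

```text
clock: 4.62
eef_pos: [511.6, 41.2, 214.1]
tcp_rot: [3.141, 0.006, 3.074]
contact_force: [0.2, -0.5, 0.7]
opening: 0.497
grasp_force: 0.0
```

>>> play_rows(dp=[[0,-0.7,0],[0,-1,0]], rot=[[0,0,0],[0,0,0]])

```text
clock: 4.78
eef_pos: [507.3, -1.0, 211.7]
tcp_rot: [-3.141, 0.002, 3.07]
contact_force: [-1.1, 0.0, 0.1]
opening: 0.494
grasp_force: 0.0
```

```bash
python3 - <<'E'
from h import *
import pickle
a=grab('side');b=grab('top');pickle.dump((a,b),open('f1.pkl','wb'))
t=cv2.resize(b['color'][100:250,190:340,::-1],(400,400),interpolation=cv2.INTER_CUBIC);q=cv2.resize(a['color'][100:250,160:310,::-1],(400,400),interpolation=cv2.INTER_CUBIC)
cv2.imwrite('pics/c3.png',np.hstack([t,q]))
print(telemetry.sense()['eef_pos'])
E
```

```text
[5.07001347e+02 1.93909643e-01 2.10673659e+02]
```

View pics/c3.png

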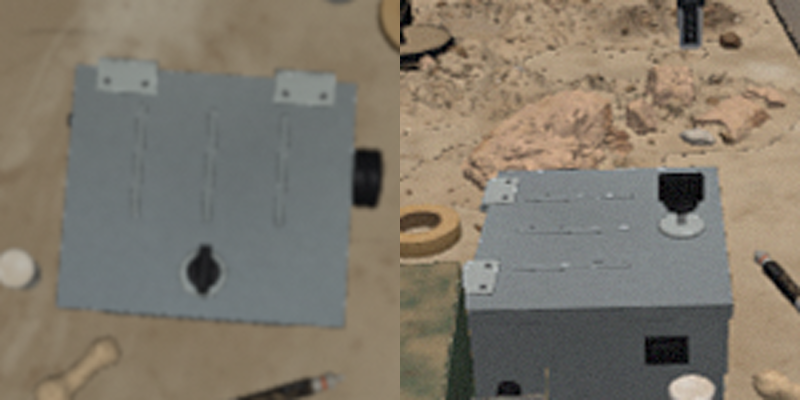

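The crops show the cover shut flat, with the stud blade pointing front to back. The grommet is at about (203,273) in the top crop, and the blade's top edge runs from (659,174) to (704,174) in the side crop.

```bash
python3 - <<'E'
from h import *
import pickle
a,b=pickle.load(open('f1.pkl','rb'))
T=lambda u,v:(190+(u+.5)*.375-.5,100+(v+.5)*.375-.5)
S=lambda u,v:(160+(u+.5)*.375-.5,100+(v+.5)*.375-.5)
C=[plane(b,*T(*p),114) for p in((57,305),(345,326),(76,63),(357,82))]
for c in C:print(c.round(1))
BL,BR,TL,TR=C
l=(BL-BR)[:2];print('yaw',np.arctan2(-l[0],l[1]),np.arctan2(-(TL-TR)[0],(TL-TR)[1]),'w',np.linalg.norm(l),'depth',np.linalg.norm(((TL+TR)-(BL+BR))/2))
y=-.072;m=(BL+BR)/2;print('foot from edge',m[:2]+36*np.array([np.cos(y),np.sin(y)]))
g=b['color'].astype(int);x0,y0=T(160,225);x1,y1=T(250,315)
sub=g[int(y0):int(y1),int(x0):int(x1)].sum(2);med=np.median(sub)
for nm,M in(('dark',sub<.55*med),('grommet|dark',(sub<.7*med)|(sub>1.15*med))):
    v,u=np.nonzero(M);u=u+int(x0);v=v+int(y0);print(nm,len(u),u.mean(),v.mean(),u.min(),u.max(),v.min(),v.max())
    for z in(119,140,164.5):print(z,plane(b,u.mean(),v.mean(),z).round(1))
    (cx,cy),_=cv2.minEnclosingCircle(np.stack([u,v],1).astype(np.float32));print('circ',plane(b,cx,cy,119).round(1))
e=plane(a,*S(659,174),164.5);f=plane(a,*S(704,174),164.5);print('side blade top',e.round(1),f.round(1),'len',np.linalg.norm(e-f))
print('side grommet',plane(a,*S(682,226),117).round(1))
E
```

```text
[510.9 307.4 114. ]
[491.4  71.6 114. ]
[714.8 292.  114. ]
[695.8  55.5 114. ]
yaw -0.08270590959811842 -0.07993594506170124 w 236.6266804747295 depth 204.74259756410507
foot from edge [537.06366041 186.94313318]
dark 131 265.91603053435114 200.9236641221374 260 271 192 209
119 [538.1 187.1 119. ]
140 [536.4 187.7 140. ]
164.5 [534.4 188.5 164.5]
circ [539.1 186.9 119. ]
grommet|dark 166 265.48192771084337 201.21686746987953 258 272 192 210
119 [537.5 188.1 119. ]
140 [535.8 188.7 140. ]
164.5 [533.8 189.4 164.5]
circ [538.3 187.5 119. ]
side blade top [236.1 231.1 164.5] [200.9 235.7 164.5] len 35.422518702325306
side grommet [210.6 234.6 117. ]
```

```bash
python3 - <<'E'
from h import *
import pickle
a,b=pickle.load(open('f1.pkl','rb'))
S=lambda u,v:(160+(u+.5)*.375-.5,100+(v+.5)*.375-.5)
e=plane(a,*S(259,174),164.5);f=plane(a,*S(304,174),164.5);print('side blade top',e.round(1),f.round(1),((e+f)/2).round(1))
print('grommet',plane(a,*S(282,225),117).round(1))
s=telemetry.sense();print(s['eef_pos'],s['tcp_rot'])
plan(s['eef_pos'],s['tcp_rot'],[537,187.3,200],[np.pi,0,3.061],1)
E
```

```text
side blade top [555.1 189.5 164.5] [518.6 194.2 164.5] [536.9 191.8 164.5]
grommet [537.  192.1 117. ]
[5.07001347e+02 1.93909643e-01 2.10673659e+02] [-3.14156770e+00  5.67553132e-04  3.06866819e+00]
dp [-0.407  4.72   0.267] rot [-0.     0.005  0.073]
```

>>> play_rows(dp=[[-0.1,0.95,0.05],[-0.2,1.9,0.1],[-0.3,2.85,0.2],[-0.4,3.8,0.26],[-0.41,4.73,0.27]], rot=[[0,0,0.07],[0,0,0.07],[0,0,0.07],[0,0,0.07],[0,0,0.07]])

```text
clock: 5.3
eef_pos: [536.5, 192.6, 198.8]
tcp_rot: [3.141, -0.001, 3.064]
contact_force: [0.2, 0.2, -1.0]
opening: 0.497
grasp_force: 0.0
```

>>> play_rows(dp=[[0,0,0],[0,0,0]], rot=[[0,0,0],[0,0,0]])

```text
clock: 5.47
eef_pos: [536.1, 192.4, 198.9]
tcp_rot: [3.142, -0.001, 3.068]
contact_force: [0.2, -0.1, -0.7]
opening: 0.501
grasp_force: 0.0
```

```bash
python3 - <<'E'
from h import *
a=grab('side')
s=telemetry.sense();print(s['eef_pos'],s['tcp_rot'])
plan(s['eef_pos'],s['tcp_rot'],[537,187.5,145],[np.pi,0,3.061],1)
cv2.imwrite('pics/c4.png',cv2.resize(a['color'][80:230,200:350,::-1],(600,600),interpolation=cv2.INTER_CUBIC))
E
```

```text
[535.92232936 190.90201734 198.93650703] [-3.14110933e+00 -1.23417092e-03  3.06690576e+00]
dp [-0.035 -0.082  1.348] rot [-0.005 -0.012  0.056]
```

View pics/c4.png

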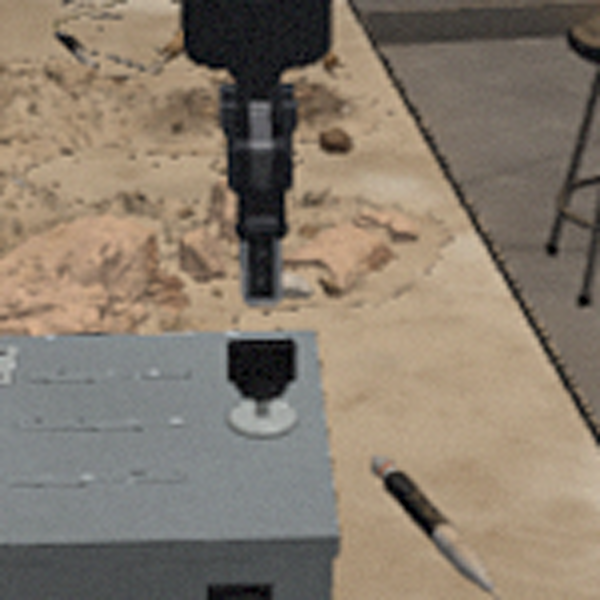

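The fingers are centred over the blade: both are at column 262. Next I go down and close.

>>> play_rows(dp=[[-0.02,-0.07,0.4],[-0.02,-0.07,0.75],[-0.02,-0.07,1.05],[-0.02,-0.07,1.25],[-0.02,-0.07,1.34]], rot=[[0,0,0.05],[0,0,0.05],[0,0,0.05],[0,0,0.05],[0,0,0.05]])

```text
clock: 5.93
eef_pos: [536.5, 185.7, 144.8]
tcp_rot: [-3.141, -0.002, 3.058]
contact_force: [-0.2, -0.4, -0.5]
opening: 0.5
grasp_force: 0.0
```

>>> play_rows(dp=[[0,0,0],[0,0,0],[0,0,0],[0,0,0],[0,0,0]], rot=[[0,0,0],[0,0,0],[0,0,0],[0,0,0],[0,0,0]], fingers=0, grip_force=30)

```text
clock: 6.35
eef_pos: [537.7, 187.0, 146.8]
tcp_rot: [3.14, 0.001, 3.059]
contact_force: [0.5, 4.0, 0.8]
opening: 0.118
grasp_force: 35.0
```

>>> play_rows(dp=[[0,0.01,0],[0,0.01,0.08],[0,0.01,0.16],[0,0.01,0.24],[0,0.01,0.32]], rot=[[0,0,0],[0,0,0],[0,0,0],[0,0,0],[0,0,0]], grip_force=70)

```text
clock: 6.77
eef_pos: [537.9, 187.1, 134.0]
tcp_rot: [3.141, 0.001, 3.059]
contact_force: [-2.9, 2.1, 13.2]
opening: 0.109
grasp_force: 75.1
```

>>> play_rows(dp=[[0,0,0],[0,0,0]], rot=[[0,0,0],[0,0,0]])

```text
clock: 6.93
eef_pos: [537.8, 187.1, 134.1]
tcp_rot: [3.141, 0.001, 3.059]
contact_force: [-1.4, 1.6, 12.9]
opening: 0.104
grasp_force: 75.2
```

>>> play_rows(dp=[[0,0,0]], rot=[[0,0,0]])

```text
clock: 7.02
eef_pos: [537.8, 187.1, 134.2]
tcp_rot: [3.141, 0.001, 3.059]
contact_force: [-2.8, 2.5, 12.4]
opening: 0.111
grasp_force: 75.2
```

>>> play_rows(dp=[[0,0,0],[0,0,0],[0,0,0],[0,0,0],[0,0,0]], rot=[[0,0,0.7],[0,0,1.4],[0,0,2.1],[0,0,2.8],[0,0,3.5]])

```text
clock: 7.43
eef_pos: [537.6, 186.5, 134.1]
tcp_rot: [-3.141, 0.001, 2.689]
contact_force: [-2.4, -1.6, 12.3]
opening: 0.106
grasp_force: 75.2
```

```bash
python3 - <<'E'
from h import *
s=telemetry.sense();print(s)
E
```

```text
{'clock': 7.4333, 'qpos': array([ 3.31786935e-01,  3.78696680e-01,  1.84011548e+00, -1.03136745e-03,
        9.22266881e-01, -7.86021461e-01]), 'qvel': array([-0.00114199, -0.00096022,  0.00176551, -0.00106091,  0.00380283,
        0.87489195]), 'joint_efforts': array([  0.34793763, -50.44877172, -26.56627715,   0.23446119,
        -1.20616179,  -1.43774696]), 'eef_pos': array([537.5655387 , 186.49210593, 134.14539848]), 'tcp_rot': array([-3.14137362e+00,  9.44312624e-04,  2.68922758e+00]), 'contact_force': array([-2.35370964, -1.60370871, 12.33956581]), 'wrist_torque': array([-0.35420188,  0.5463863 ,  0.03155961]), 'grasp_force': 75.22529125213623, 'opening': 0.10554284188768613}
```

>>> play_rows(dp=[[0,0,0],[0,0,0],[0,0,0],[0,0,0],[0,0,0]], rot=[[0,0,0.8],[0,0,1.6],[0,0,2.4],[0,0,3.2],[0,0,4.0]])

```text
clock: 7.85
eef_pos: [536.9, 185.9, 133.9]
tcp_rot: [-3.14, 0.001, 2.27]
contact_force: [-4.3, -3.6, 12.0]
opening: 0.107
grasp_force: 75.2
```

>>> play_rows(dp=[[0,0,0],[0,0,0],[0,0,0],[0,0,0],[0,0,0]], rot=[[0,0,0.8],[0,0,1.6],[0,0,2.4],[0,0,3.2],[0,0,4.0]])

```text
clock: 8.27
eef_pos: [536.1, 185.5, 133.6]
tcp_rot: [-3.139, 0.002, 1.851]
contact_force: [-5.6, -4.3, 12.3]
opening: 0.105
grasp_force: 75.3
```

>>> play_rows(dp=[[0,0,0],[0,0,0],[0,0,0],[0,0,0],[0,0,0]], rot=[[0,0,0.7],[0,0,1.4],[0,0,2.1],[0,0,2.8],[0,0,3.1]])

```text
clock: 8.68
eef_pos: [535.4, 185.5, 133.3]
tcp_rot: [-3.138, 0.003, 1.526]
contact_force: [-7.7, -5.2, 13.0]
opening: 0.104
grasp_force: 75.3
```

```bash
python3 - <<'E'
from h import *
a=grab('side')
s=telemetry.sense();print(s['eef_pos'],s['tcp_rot'],s['contact_force'],s['wrist_torque'])
cv2.imwrite('pics/c5.png',cv2.resize(a['color'][80:230,200:350,::-1],(600,600),interpolation=cv2.INTER_CUBIC))
E
```

```text
[535.39051883 185.48001688 133.32913668] [-3.13784653e+00  2.65436430e-03  1.52573172e+00] [-7.55178203 -4.07652097 12.76526409] [-0.78611343  1.51308342 -0.01867848]
```

View pics/c5.png

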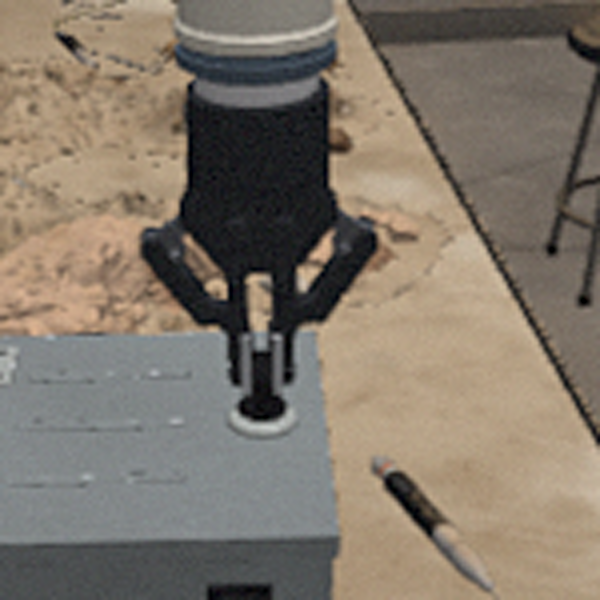

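The blade has turned 88° with the gripper. I let the spring rise into the notch while still holding it, then open.

>>> play_rows(dp=[[0,0,-0.03],[0,0,-0.06],[0,0,-0.08],[0,0,-0.08]], rot=[[0,0,0],[0,0,0],[0,0,0],[0,0,0]])

```text
clock: 9.07
eef_pos: [535.4, 185.5, 136.5]
tcp_rot: [-3.138, 0.003, 1.53]
contact_force: [-7.1, -3.4, 10.2]
opening: 0.104
grasp_force: 75.0
```

>>> play_rows(dp=[[0,0,0],[0,0,0],[0,0,0],[0,0,0],[0,0,0]], rot=[[0,0,0],[0,0,0],[0,0,0],[0,0,0],[0,0,0]], fingers=0.5)

```text
clock: 9.48
eef_pos: [537.3, 186.8, 136.3]
tcp_rot: [-3.142, 0.0, 1.53]
contact_force: [-0.0, 0.5, -0.1]
opening: 0.499
grasp_force: 0.0
```

>>> play_rows(dp=[[0,0,-0.3],[0,0,-0.8],[0,0,-1.4],[0,0,-2.1],[0,0,-2.6]], rot=[[0,0,0],[0,0,0],[0,0,0],[0,0,0],[0,0,0]])

```text
clock: 9.9
eef_pos: [537.8, 187.0, 243.5]
tcp_rot: [3.14, -0.001, 1.53]
contact_force: [0.3, 0.1, -0.4]
opening: 0.499
grasp_force: 0.0
```

>>> play_rows(dp=[[0.9,0,0],[1.8,0,0],[2.7,0,0],[3.6,0,0],[4.5,0,0]], rot=[[0,0,0],[0,0,0],[0,0,0],[0,0,0],[0,0,0]])

```text
clock: 10.32
eef_pos: [544.5, 368.4, 241.7]
tcp_rot: [3.141, -0.0, 1.53]
contact_force: [0.6, 0.0, 0.5]
opening: 0.5
grasp_force: 0.0
```

I moved left instead of right, but at 240 mm that is well above the vial. I'll go back past the right side and look.

>>> play_rows(dp=[[-0.9,0,0],[-1.8,0,0],[-2.7,0,0],[-3.6,0,0],[-4.5,0,0]], rot=[[0,0,0],[0,0,0],[0,0,0],[0,0,0],[0,0,0]])

```text
clock: 10.73
eef_pos: [537.0, 185.7, 241.3]
tcp_rot: [3.141, -0.0, 1.531]
contact_force: [1.8, -0.5, -0.3]
opening: 0.5
grasp_force: 0.0
```

>>> play_rows(dp=[[-0.9,0,0],[-1.8,0,0],[-2.7,0,0],[-3.6,0,0],[-4.5,0,0]], rot=[[0,0,0],[0,0,0],[0,0,0],[0,0,0],[0,0,0]])

```text
clock: 11.15
eef_pos: [529.7, 5.4, 241.6]
tcp_rot: [3.14, 0.0, 1.53]
contact_force: [0.2, -0.7, 0.1]
opening: 0.5
grasp_force: 0.0
```

>>> play_rows(dp=[[-0.5,0,0],[-1,0,0],[-1,0,0]], rot=[[0,0,0],[0,0,0],[0,0,0]])

```text
clock: 11.4
eef_pos: [528.2, -36.0, 241.5]
tcp_rot: [3.141, 0.001, 1.528]
contact_force: [0.3, 0.0, -0.1]
opening: 0.5
grasp_force: 0.0
```

```bash
python3 - <<'E'
from h import *
a=grab('side');b=grab('top')
t=cv2.resize(b['color'][100:280,170:350,::-1],(400,400),interpolation=cv2.INTER_CUBIC);q=cv2.resize(a['color'][130:280,200:350,::-1],(400,400),interpolation=cv2.INTER_CUBIC)
cv2.imwrite('pics/c6.png',np.hstack([t,q]))
print(telemetry.sense()['eef_pos'])
E
```

```text
[528.40294552 -33.38404364 241.19498355]
```

View pics/c6.png

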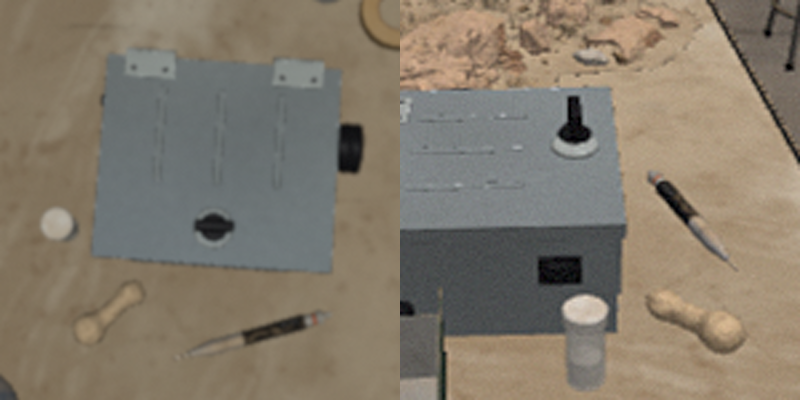

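The blade now lies parallel to the front edge (top crop 213,227). Its hub sits low over the grommet with no shaft showing (side crop 575,135), so the stud is locked in. The air tool, the bone and the vial are where they were.

```bash
python3 -c "
from rig import r
print(r.sign_off())"
```

```text
the job is handed in; nothing more can be done
None
```

The cover is fully shut, the stud is pushed in, turned a quarter turn clockwise and locked, and the gripper has let go; the air tool, the bone and the vial were not touched, and the job was handed in at about 11.5 s.

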